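Press a worn bushing out of a pump bearing carrier

TASK

Take the green-handled slim drift out of the rack and press it steadily (no dropping or slamming) down the bore of the blue bearing carrier that holds the worn copper-coloured bushing, until the bushing has dropped out underneath into the catch tray and the drift's collar sits on the block. Let go and leave the drift standing upright in the bore; do not disturb the new white bushing in the other carrier.

Things in the scene. Friction and masses are not known exactly. Their poses are not given: they have to be found in the camera images.
- drift: slim drift, upright in an aluminium rack. From the tip up: steel nose dia 18 x 50 mm, collar dia 62 x 8, green handle dia 28 x 70. Origin at the nose tip, z up the axis. 0.25 kg. Collar rests on the rack top (62 mm high), nose hangs loose in a 48 mm hole. The next hole, 120 mm away, has a look-alike with orange handle and 44 mm nose, too wide for the bore
- carrier: fixed blue block 90 x 90 x 40 mm on four posts, underside 65 and top face 105 mm above the bench, vertical 38.5 mm through bore at its centre. Origin on the bench under the bore axis, z up. Open catch tray below, 76 mm square, floor 5 mm high. With the collar on the block the drift's tip is 55 mm above the bench. A look-alike carrier holds the white bushing
- worn_bushing: worn copper-coloured ring, 36 mm outside, 12 mm hole, 28 mm long, gripped in the carrier's bore by two sprung rubber pads; top about 8 mm below the block's top face. Origin at the centre of its underside, z along its axis. 0.2 kg. A push of about 8 to 16 N slides it for the first 20 mm, then it falls free
- new_bushing: the new white bushing, same size, in the bore of the second, look-alike carrier: to be left as it is. Origin at the centre of its underside
Not all that is in view belongs to the job. Leave any pink or red look-alike of the drift alone.

How it is judged:
By the outcome, as a careful person would: the job done as asked, in the order asked, and still so for the second after the job is handed in, with the robot touching nothing.
It also fails if it takes over 40 s, if anything falls off the work surface, if the arm or the gripper's body presses on something with over 40 N, if the wrist force passes 120 N, or if a joint passes its speed limit or range.

ROBOT

A 6-joint arm with a two-finger parallel gripper is mounted at the origin on the work surface. World frame = base frame: x ahead of the robot, y to its left, z up, the work surface at z = 0. Lengths are in m, angles in rad, forces in N, time in s.
With the tool pointing down it reaches from about 0.425 to 0.95 m from the base axis. Payload 3.5 kg.
Tool frame: the origin (TCP) lies at the very end of the fingers, on their centre line; the grasp point (between the pads) lies 19 mm behind it (ctrl.grip_point_offset is the distance from the TCP to the grasp point, in m); y points along the fingers, z is the direction in which the jaws open and shut, and the axes are right-handed (so a half turn about y gives the same grasp; the last joint's range is limited). The gripper opens to 85 mm and grips with 20 to 120 N. Pads are 22 mm wide; open, the fingers measure 114 mm over their backs; the gripper's body (76 mm by 85 mm) begins 54 mm behind the grasp point. The pads swing forward as they close: fully open they stand 13 mm farther back than shut.
Start: joints at [-1.424, 0.286, 1.577, -0, 1.279, -0.15], TCP at [0.197, -0.645, 0.231] pointing down, gripper open.
Joint ranges: [-2.77, 2.77], [-0.9, 2.22], [0.21, 2.48], [-1.53, 4.67], [0.24, 2.81], [-2.84, 2.84]. Speed limits (rad/s): [2.79, 2.79, 3.14, 3.14, 3.14, 3.14].

INTERFACE

Orientations are given as a rotation vector (axis times angle).
In Python, from bench import telemetry, viewer, ctrl, models gives the robot as it stands.
- The arm moves only by the shell command python3 -m pendant 'ROWS'. ROWS is JSON, a list that holds one entry, the list of rows, each a list of 7 numbers: the shift along the tool's x, y, z in mm, then the turn, a rotation vector about the tool's x, y, z in rad, then the opening, from -1 (shut) to 1 (fully open). A call has 1 to 8 rows; each row is the pose to reach, as a shift and turn from the pose commanded when the call began, along the tool's axes at that moment; what a row does not reach only later rows make up. A row lasts 1/10 s, in which the tool goes at most 50 mm and 8.59 degrees, less where a joint would pass 70% of its speed; a pose out of reach is approached as far as the arm can. A call with a gripper value outside its range is refused whole. The fingers move at their own pace and stop on an object; the grip force is fixed at half the most. Time passes only in rows, so rows that repeat a pose let the fingers close. It gives the time, the measured TCP pose, the force and the opening at its end, in the units of the state.
- telemetry.sense(): the state, without advancing time (a new reading comes with each control period).
- viewer.get_image(name): name is "scene" or "top" or "wrist"; returns the picture (480x640x3 uint8, red, green, blue); there is no depth.
- viewer.camera_model(name): a dict with "fx", "fy", "cx", "cy" (pixels), "k1" (the pictures are not rectified: a ray, as slopes to the right and down, at radius r is drawn at 1 + k1 r^2 times it, then the intrinsics apply), "R" (3x3) and "t" (3): a world point X has camera coordinates R X + t. Camera axes: x right, y down, z forward; pixel columns grow to the right and rows downward; lengths in m; the calibration is good to about 2 mm. A picture is of the moment at which its call begins: read the wrist's pose just before it. camera_model takes no time and is no camera call; for the wrist camera it gives the pose at the moment of the call.
- ctrl.finish_job(): hands the job in, once; it reports no verdict.
Trained networks look in the newest picture that a camera, given by its name, has taken for a name from the list of things; names that differ only in an ending like _2 or _b are one class to them, and where a whole thing is asked for, a point or a joint stands for the part that bears it (a point fixed in the world has none). Each returns a list of dicts, best first, with "score" (0 to 1); they miss things now and then, are a little off and sometimes report something else, mostly with a low value. They report only what shows in the picture. A call takes as long as a camera call. They do not tell look-alikes from the thing itself.
- models.silhouettes(camera, name): "pixels" (480x640 bool, what is visible of it) and "bbox" ([left, top, right, bottom] in pixels, round what is visible of it).
The state is a dict: "t": time; "qpos": joint angles; "joint_velocities": joint speeds; "joint_efforts": joint torques, N m; "ee_pos": TCP position; "ee_rot": TCP orientation; "contact_force": force on the tool from outside, world axes, zero at the start; "moment": the same for the moment, N m; "grip_width": opening from 0.0 (shut) to 1.0 (fully open).
Only numpy, scipy, OpenCV 4.12 (cv2) and the standard library are available. Lean on these libraries where they do the work, as an engineer would, in place of code of your own. Each camera call takes 0.05 s, during which the arm holds its last target.

## Working session

There is one attempt and no reset: what is moved stays moved. The work goes in short steps, Python scripts to look and compute and a shell command to move; the robot and the scene stay as the last step left them, time stands still between calls to the robot, and variables do not carry over. Pictures are saved under pics/ and viewed, and the job is handed in when it is done.

```bash
mkdir -p pics; ls; cat > look.py <<'E'
import cv2,sys
from bench import telemetry, viewer
for n in sys.argv[2:]:
    im=viewer.get_image(n); cv2.imwrite(f"pics/{sys.argv[1]}_{n}.png",im[:,:,::-1])
s=telemetry.sense()
print({k:s[k] for k in("t","qpos","ee_pos","ee_rot","contact_force","grip_width")})
E
python3 look.py a scene top wrist
```

```text
pics
{'t': 0.15, 'qpos': array([-1.42400762e+00,  2.87012047e-01,  1.57779226e+00,  3.46210618e-05,
        1.27862622e+00, -1.49959537e-01]), 'ee_pos': array([ 0.19736736, -0.64498295,  0.23025792]), 'ee_rot': array([-0.30814133,  2.06376142, -2.05993001]), 'contact_force': array([ 0.20869412, -0.10891553, -0.31773613]), 'grip_width': 0.9992379936324004}
```

View pics/a_scene.png

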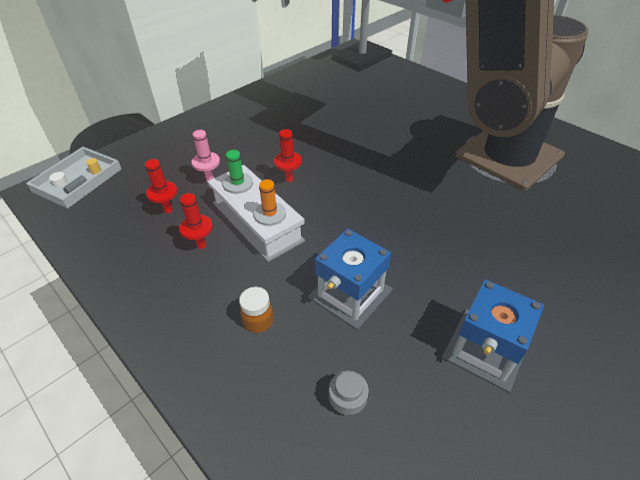

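View pics/a_top.png

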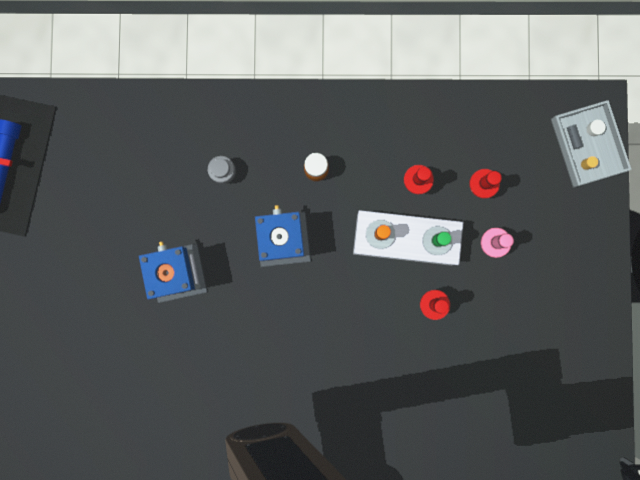

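View pics/a_wrist.png

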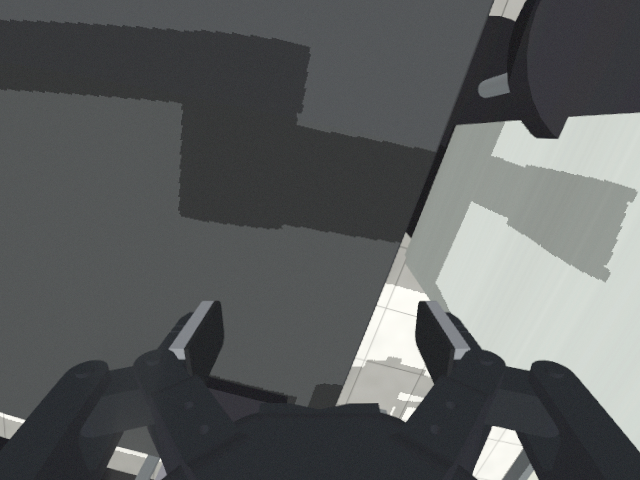

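The scene picture shows the green drift at (235,170) in the rack, next to the orange one at (268,200), with red and pink look-alikes around it. The worn bushing is in the right carrier at (504,315) and the white one at (353,257). In the top view the green handle is at (443,239) and the worn bore at (166,272). The wrist camera shows only bare bench.

```bash
cat > geo.py <<'E'
import numpy as np,cv2
from scipy.optimize import least_squares
def ray(cm,uv):
    K=np.array([[cm["fx"],0,cm["cx"]],[0,cm["fy"],cm["cy"]],[0,0,1]])
    p=np.atleast_2d(uv).astype(float)
    d=cv2.undistortPoints(p.reshape(-1,1,2),K,np.array([cm["k1"],0,0,0,0.])).reshape(-1,2)
    R=np.array(cm["R"]);t=np.array(cm["t"])
    D=np.c_[d,np.ones(len(d))]@R
    return -R.T@t,D
def at_z(cm,uv,z):
    o,D=ray(cm,uv); return o+D*((z-o[2])/D[:,2])[:,None]
def proj(cm,X):
    K=np.array([[cm["fx"],0,cm["cx"]],[0,cm["fy"],cm["cy"]],[0,0,1]])
    return cv2.projectPoints(np.atleast_2d(X).astype(float),cv2.Rodrigues(np.array(cm["R"]))[0],np.array(cm["t"],float),K,np.array([cm["k1"],0,0,0,0.]))[0].reshape(-1,2)
def circ(c,z,r,n=72):
    a=np.linspace(0,2*np.pi,n,endpoint=False); return np.c_[c[0]+r*np.cos(a),c[1]+r*np.sin(a),np.full(n,z)]
E
cat > m1.py <<'E'
from geo import *
from bench import viewer,models
for n in("top","scene"):
    cm=viewer.camera_model(n); 
    print(n,"cam at",-np.array(cm["R"]).T@np.array(cm["t"]),cm["fx"],cm["k1"])
    im=cv2.imread(f"pics/a_{n}.png"); hsv=cv2.cvtColor(im,cv2.COLOR_BGR2HSV)
    g=cv2.inRange(hsv,(45,100,40),(80,255,255)); b=cv2.inRange(hsv,(100,120,60),(125,255,255))
    # green handle: fit by silhouette of cylinder (z 70..140, r 14)
    nn,l,st,ce=cv2.connectedComponentsWithStats(g); i=1+np.argmax(st[1:,4]); print("green",st[i],ce[i])
    m=(l==i)
    def mask(x):
        P=np.r_[circ(x,.070,.014),circ(x,.140,.014)]
        M=np.zeros(m.shape,np.uint8)
        h=cv2.convexHull((proj(cm,P)*16).round().astype(np.int32)); cv2.fillConvexPoly(M,h,1,shift=4); return M>0
    c0=at_z(cm,ce[i],.105)[0,:2]
    best=max(((lambda M:(M&m).sum()/(M|m).sum())(mask(c0+[dx,dy])),dx,dy) for dx in np.arange(-.012,.0121,.001) for dy in np.arange(-.012,.0121,.001))
    print("handle xy",c0+best[1:],"iou",best[0])
    for name in("worn_bushing","new_bushing","carrier","drift"):
        for d in models.silhouettes(n,name):
            ys,xs=np.nonzero(d["pixels"]);
            if len(xs)==0: continue
            c=[xs.mean(),ys.mean()]; z={"carrier":.105,"drift":.09}.get(name,.097)
            print(name,round(d["score"],2),np.round(c,1),d["bbox"],at_z(cm,c,z)[0].round(4))
E
python3 m1.py
```

```text
top cam at [ 0.50462139 -0.08238473  1.27352745] 574.9150769329007 0.00706941052555552
green [432 232  19  14 209] [441.42583732 238.83253589]
handle xy [ 0.58249286 -0.31481937] iou 0.7545126353790613
worn_bushing 0.67 [165.1 273.2] [158.5, 266.1, 173.2, 279.8] [0.5066 0.2487 0.097 ]
new_bushing 0.76 [278.6 236.3] [269.0, 226.6, 287.1, 245.8] [0.5843 0.0168 0.097 ]
carrier 0.8 [172.4 273. ] [138.0, 244.4, 206.2, 302.7] [0.5071 0.2316 0.105 ]
drift 0.85 [436.5 240.5] [419.3, 225.9, 453.0, 255.7] [ 0.5789 -0.3077  0.09  ]
drift 0.77 [434.2 305. ] [418.9, 292.2, 451.8, 319.2] [ 0.4468 -0.3027  0.09  ]
drift 0.68 [484.2 182.4] [469.1, 167.9, 500.0, 198.0] [ 0.6999 -0.4061  0.09  ]
drift 0.66 [417.6 178.8] [405.4, 164.4, 433.8, 194.6] [ 0.7066 -0.269   0.09  ]
drift 0.57 [495.8 241.9] [483.8, 229.1, 514.8, 257.1] [ 0.5771 -0.429   0.09  ]
scene cam at [0.96374636 0.32943063 0.65290125] 444.86230684576 0.0009745095248329485
green [226 150  18  35 408] [234.6127451  166.19117647]
handle xy [ 0.58195219 -0.31106431] iou 0.7626168224299066
worn_bushing 0.59 [503.7 314.8] [493.9, 305.3, 515.5, 322.8] [0.5101 0.2489 0.097 ]
new_bushing 0.63 [352.9 257.8] [341.0, 254.4, 366.2, 264.0] [0.5864 0.0159 0.097 ]
carrier 0.9 [493.9 335.9] [441.8, 277.4, 541.3, 394.6] [0.558  0.2589 0.105 ]
drift 0.98 [159.1 185.5] [143.7, 161.1, 175.5, 212.9] [ 0.7152 -0.388   0.09  ]
drift 0.78 [236.2 175. ] [221.7, 148.4, 253.3, 192.7] [ 0.586  -0.3067  0.09  ]
drift 0.78 [287.1 155.5] [269.9, 130.0, 302.3, 183.9] [ 0.4684 -0.2836  0.09  ]
drift 0.75 [204.4 155.7] [190.9, 129.9, 221.6, 181.6] [ 0.5942 -0.4079  0.09  ]
drift 0.56 [194.4 221.5] [178.0, 192.1, 217.1, 251.5] [ 0.7227 -0.251   0.09  ]
```

```bash
python3 - <<'E'
import cv2
im=cv2.imread("pics/a_top.png");
a=cv2.resize(im[220:320,120:220],(600,600),interpolation=cv2.INTER_CUBIC);cv2.imwrite("pics/z1.png",a)
im=cv2.imread("pics/a_scene.png");
a=cv2.resize(im[270:390,440:560],(600,600),interpolation=cv2.INTER_CUBIC);cv2.imwrite("pics/z2.png",a)
E
```

```text
(no output)
```

View pics/z1.png

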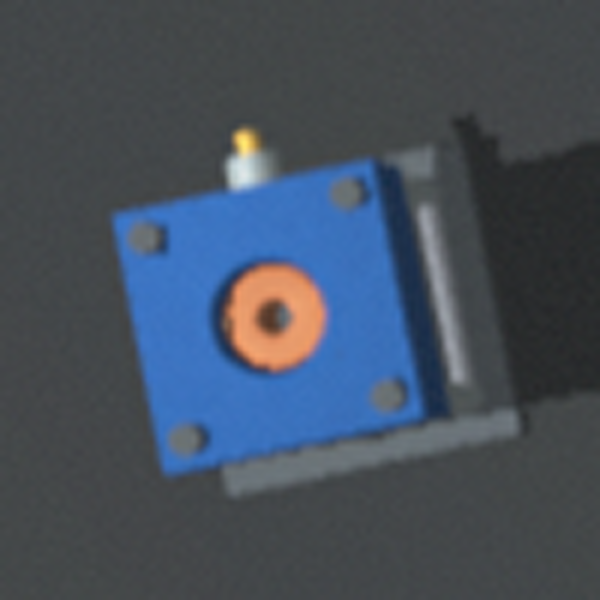

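View pics/z2.png

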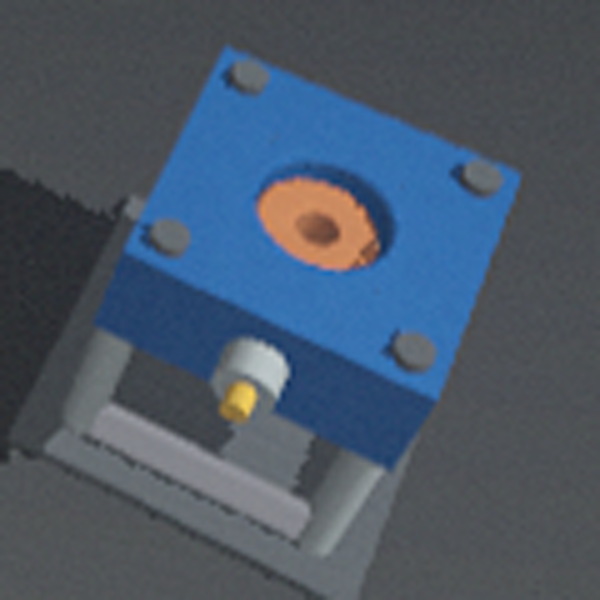

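The crops show the worn bushing in a clean 90 mm blue top face: corners near (138,255), (182,246), (190,290), (147,299) in the top view, bore near (165,272). I'll fit the square in both views and refine the handle.

```bash
cat > m2.py <<'E'
from geo import *
from bench import viewer,telemetry
from scipy.spatial.transform import Rotation as Ro
T=(np.array([(112,213),(376,158),(425,418),(165,475)])+.5)/6-.5+[120,220]
S=(np.array([(228,45),(522,173),(437,402),(127,250)])+.5)/5-.5+[440,270]
for n,P in(("top",T),("scene",S)):
    cm=viewer.camera_model(n); W=at_z(cm,P,.105)[:,:2]
    print(n,"sides",np.linalg.norm(W-np.roll(W,1,0),axis=1).round(4),"centre",W.mean(0).round(4))
    im=cv2.imread(f"pics/a_{n}.png").astype(int)
    g=(im[:,:,1]>im[:,:,2]*1.6)&(im[:,:,1]>im[:,:,0]*1.25)&(im[:,:,1]>40)
    nn,l,st,ce=cv2.connectedComponentsWithStats(g.astype(np.uint8)); i=1+np.argmax(st[1:,4]); m=l==i; print(st[i],ce[i])
    def mask(x):
        Pp=np.r_[circ(x,.070,.014),circ(x,.140,.014)]
        M=np.zeros(m.shape,np.uint8); h=cv2.convexHull((proj(cm,Pp)*16).round().astype(np.int32)); cv2.fillConvexPoly(M,h,1,shift=4); return M>0
    c0=at_z(cm,ce[i],.105)[0,:2]
    best=max(((lambda M:(M&m).sum()/(M|m).sum())(mask(c0+[dx,dy])),dx,dy) for dx in np.arange(-.012,.0121,.001) for dy in np.arange(-.012,.0121,.001))
    M=mask(c0+best[1:]); ys,xs=np.nonzero(M)
    print("handle",(c0+best[1:]).round(4),best[0],"model bbox",xs.min(),ys.min(),np.ptp(xs)+1,np.ptp(ys)+1)
s=telemetry.sense(); print(Ro.from_rotvec(s["ee_rot"]).as_matrix().round(3))
E
python3 m2.py
python3 - <<'E'
import cv2
im=cv2.imread("pics/a_top.png");a=cv2.resize(im[210:270,400:520],(800,400),interpolation=cv2.INTER_CUBIC);cv2.imwrite("pics/z3.png",a)
im=cv2.imread("pics/a_scene.png");a=cv2.resize(im[120:220,180:320],(784,560),interpolation=cv2.INTER_CUBIC);cv2.imwrite("pics/z4.png",a)
E
```

```text
top sides [0.0909 0.0917 0.09   0.0901] centre [0.5086 0.2478]
[432 232  19  14 210] [441.45238095 238.8       ]
handle [ 0.5816 -0.3129] 0.7720588235294118 model bbox 430 231 22 17
scene sides [0.0897 0.0893 0.0907 0.0888] centre [0.5107 0.2486]
[226 149  18  36 415] [234.62891566 166.1253012 ]
handle [ 0.5818 -0.3112] 0.7771535580524345 model bbox 226 149 20 37
[[-0.956 -0.     0.292]
 [-0.292  0.    -0.956]
 [-0.    -1.    -0.   ]]
```

```bash
sleep 1; ls pics
```

```text
a_scene.png
a_top.png
a_wrist.png
z1.png
z2.png
z3.png
z4.png
```

View pics/z3.png

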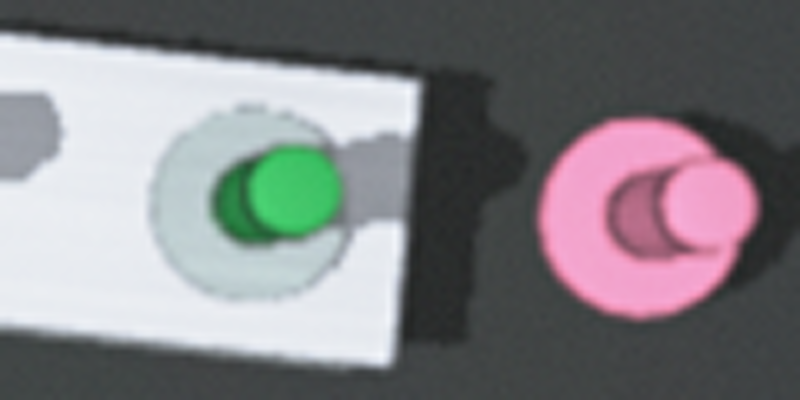

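View pics/z4.png

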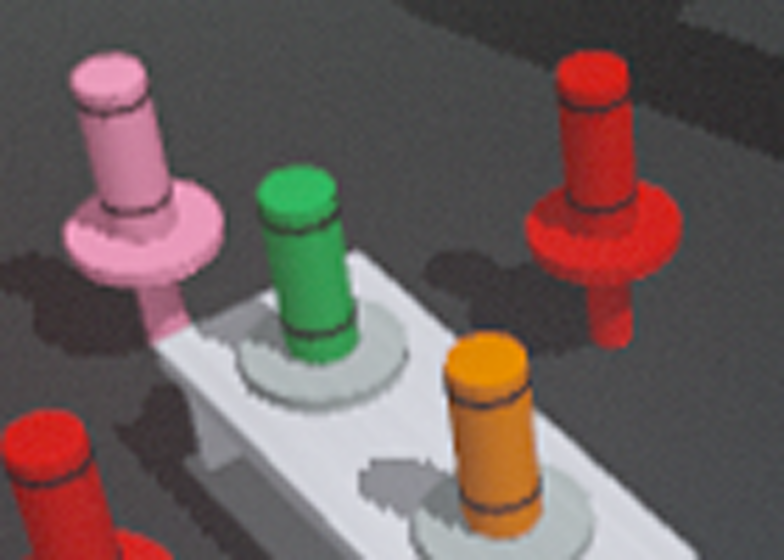

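The crops show the green drift with its collar centred near (437,240) and handle top near (444,238) in the top view. Nothing touches it: the pink one stands about 115 mm away and the orange 120 mm.

```bash
cat > go.py <<'E'
import sys,numpy as np
from bench import telemetry
from scipy.spatial.transform import Rotation as Ro
s=telemetry.sense(); R=Ro.from_rotvec(s["ee_rot"]).as_matrix()
print("t",s["t"],"tcp",s["ee_pos"].round(4),"F",s["contact_force"].round(1),"w",round(s["grip_width"],3))
for a in sys.argv[1:]:
    p=np.array(eval(a)); print(a,"shift mm",(R.T@(p-s["ee_pos"])*1000).round(1))
E
python3 - <<'E'
from geo import *
from bench import viewer
cm=viewer.camera_model("top")
print(at_z(cm,[437.2,240.1],.07),at_z(cm,[443.6,238.2],.14))
cm=viewer.camera_model("scene")
# z4 scale 5.6
f=lambda x,y:[(x+.5)/5.6-.5+180,(y+.5)/5.6-.5+120]
print(at_z(cm,f(322,355),.07),at_z(cm,f(298,194),.14))
E
python3 go.py "(.582,-.312,.231)" "(.582,-.312,.16)" "(.582,-.312,.093)"
```

```text
[[ 0.58106446 -0.31297056  0.07      ]] [[ 0.58047506 -0.31212666  0.14      ]]
[[ 0.58718221 -0.30677494  0.07      ]] [[ 0.58480018 -0.30727183  0.14      ]]
t 0.55 tcp [ 0.1974 -0.6455  0.2313] F [-0.7 -0.2  0.8] w 1.003
(.582,-.312,.231) shift mm [-4.653e+02  3.000e-01 -2.064e+02]
(.582,-.312,.16) shift mm [-465.3   71.3 -206.4]
(.582,-.312,.093) shift mm [-465.3  138.3 -206.4]
```

```bash
python3 -m pendant '[[[-45,0,-20,0,0,0,1],[-90,0,-40,0,0,0,1],[-135,0,-60,0,0,0,1],[-180,0,-80,0,0,0,1],[-225,0,-100,0,0,0,1],[-270,0,-120,0,0,0,1],[-310,0,-138,0,0,0,1],[-350,0,-155,0,0,0,1]]]' && python3 go.py "(.582,-.312,.231)" "(.582,-.312,.2)"
```

```text
t: 1.35
ee_pos: [0.4881, -0.3933, 0.2317]
ee_rot: [-0.308, 2.061, -2.062]
contact_force: [0.6, -0.9, -0.1]
grip_width: 1.002
t 1.35 tcp [ 0.4881 -0.3933  0.2317] F [ 0.6 -0.9 -0.1] w 1.002
(.582,-.312,.231) shift mm [-113.6    0.7  -50.3]
(.582,-.312,.2) shift mm [-113.5   31.7  -50.3]
```

```bash
python3 -m pendant '[[[-40,0,-18,0,0,0,1],[-80,0,-36,0,0,0,1],[-114,10,-50,0,0,0,1],[-114,20,-50,0,0,0,1],[-114,20,-50,0,0,0,1]]]' && python3 look.py b wrist && python3 go.py "(.582,-.312,.16)"  "(.582,-.312,.093)"
```

```text
t: 1.85
ee_pos: [0.5807, -0.3125, 0.209]
ee_rot: [-0.314, 2.065, -2.059]
contact_force: [0.1, 0.6, -0.5]
grip_width: 0.997
{'t': 1.9, 'qpos': array([-6.48595000e-01,  2.71345483e-01,  1.63464120e+00, -5.32740225e-04,
        1.23821512e+00,  6.25232309e-01]), 'ee_pos': array([ 0.58043414, -0.31351033,  0.21001519]), 'ee_rot': array([-0.31098851,  2.06413114, -2.06097228]), 'contact_force': array([0.06395773, 0.04522124, 0.03561423]), 'grip_width': 1.0011768284752265}
t 1.9 tcp [ 0.5804 -0.3135  0.21  ] F [0.1 0.  0. ] w 1.001
(.582,-.312,.16) shift mm [-2.  50.  -0.9]
(.582,-.312,.093) shift mm [ -2.2 117.   -0.8]
```

View pics/b_wrist.png

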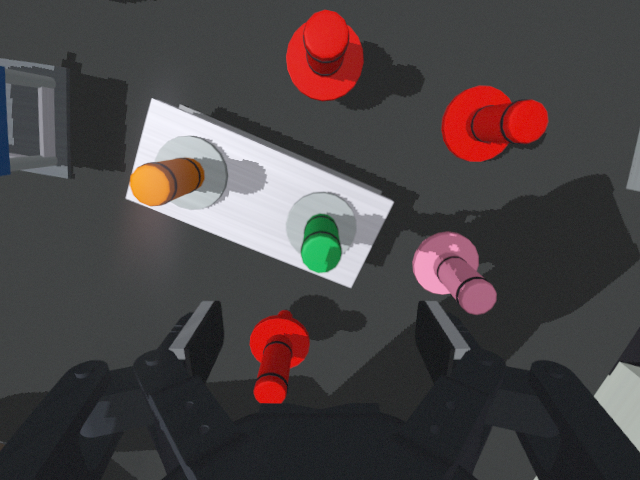

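The wrist view has the green handle top at (321,252) between the open fingers, with its collar at (322,222). I'll cross-check these.

```bash
python3 - <<'E'
from geo import *
from bench import viewer
cm=viewer.camera_model("wrist")
print(at_z(cm,[321,252],.14),at_z(cm,[321.5,224],.07)); print(proj(cm,[[.582,-.312,.14],[.582,-.312,.07]]))
E
```

```text
[[ 0.58261174 -0.31554767  0.14      ]] [[ 0.58408131 -0.3158879   0.07      ]]
[[315.72332232 251.36675299]
 [316.5608162  224.94132748]]
```

```bash
python3 -m pendant '[[[-1,35,1,0,0,0,1],[-1,70,1,0,0,0,1],[-1,95,1,0,0,0,1],[-1,115,1,0,0,0,1],[-1,115,1,0,0,0,1]]]' && python3 look.py c wrist scene
```

```text
t: 2.4
ee_pos: [0.5795, -0.3145, 0.0929]
ee_rot: [-0.311, 2.07, -2.06]
contact_force: [-0.2, 0.1, -0.4]
grip_width: 1.002
{'t': 2.5, 'qpos': array([-6.49921620e-01,  3.90039807e-01,  1.70343850e+00, -1.18729047e-04,
        1.04762062e+00,  6.25839550e-01]), 'ee_pos': array([ 0.5819828 , -0.31564821,  0.09708315]), 'ee_rot': array([-0.3062889 ,  2.06224417, -2.06313075]), 'contact_force': array([ 0.33552664, -0.76708181,  0.07288743]), 'grip_width': 0.9979222793021951}
```

View pics/c_wrist.png

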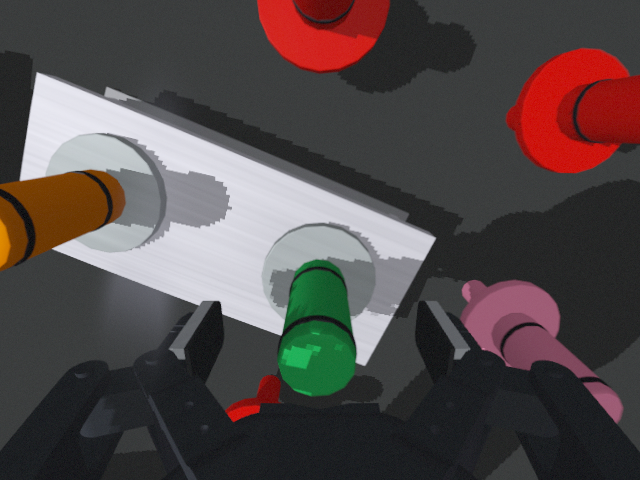

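The green handle stands centred between the fingers, top at (317,358). Closing.

```bash
python3 -m pendant '[[[0,0,0,0,0,0,-1],[0,0,0,0,0,0,-1],[0,0,0,0,0,0,-1],[0,0,0,0,0,0,-1],[0,0,0,0,0,0,-1],[0,0,0,0,0,0,-1],[0,0,0,0,0,0,-1],[0,0,0,0,0,0,-1]]]' && python3 look.py d wrist
```

```text
t: 3.3
ee_pos: [0.5829, -0.3145, 0.0973]
ee_rot: [-0.308, 2.061, -2.062]
contact_force: [-0.2, 1.7, 5.3]
grip_width: 0.309
{'t': 3.35, 'qpos': array([-6.47771934e-01,  3.89934729e-01,  1.70306276e+00,  1.81312671e-04,
        1.04758560e+00,  6.25975519e-01]), 'ee_pos': array([ 0.58288369, -0.31448442,  0.09733455]), 'ee_rot': array([-0.30748983,  2.06075202, -2.06202708]), 'contact_force': array([-1.89400733,  0.90313161,  5.21695217]), 'grip_width': 0.3125402443902295}
```

View pics/d_wrist.png

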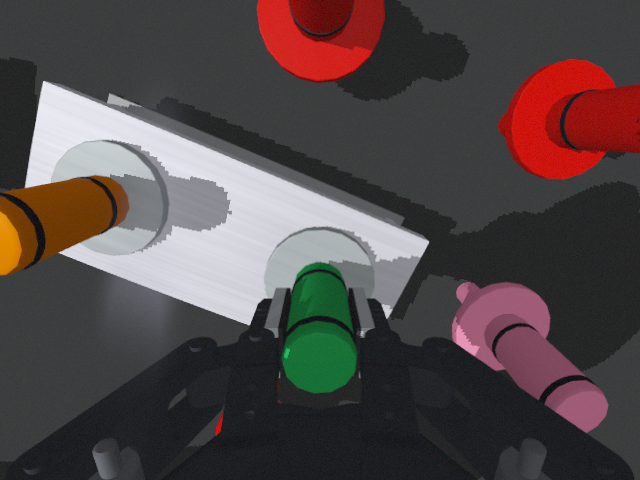

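The grip is on the green handle (opening 26.5 mm against 28 mm nominal). Lifting.

```bash
python3 -m pendant '[[[0,-10,0,0,0,0,-1],[0,-30,0,0,0,0,-1],[0,-60,0,0,0,0,-1],[0,-100,0,0,0,0,-1],[0,-140,0,0,0,0,-1],[0,-160,0,0,0,0,-1],[0,-160,0,0,0,0,-1]]]' && python3 look.py e wrist scene; python3 go.py "(.5095,.248,.257)"
```

```text
t: 4.05
ee_pos: [0.5838, -0.3155, 0.2608]
ee_rot: [-0.302, 2.054, -2.065]
contact_force: [-0.2, 0.8, -2.1]
grip_width: 0.312
{'t': 4.15, 'qpos': array([-6.48097503e-01,  2.41048065e-01,  1.58830824e+00, -1.11782185e-04,
        1.31401212e+00,  6.25939217e-01]), 'ee_pos': array([ 0.58189666, -0.31408726,  0.25489552]), 'ee_rot': array([-0.3096881 ,  2.06363532, -2.06114563]), 'contact_force': array([ 0.04908089, -0.82998839, -3.55650012]), 'grip_width': 0.3128547292535761}
t 4.15 tcp [ 0.5819 -0.3141  0.2549] F [ 0.  -0.8 -3.6] w 0.313
(.5095,.248,.257) shift mm [ -95.1   -1.4 -558.7]
```

View pics/e_scene.png

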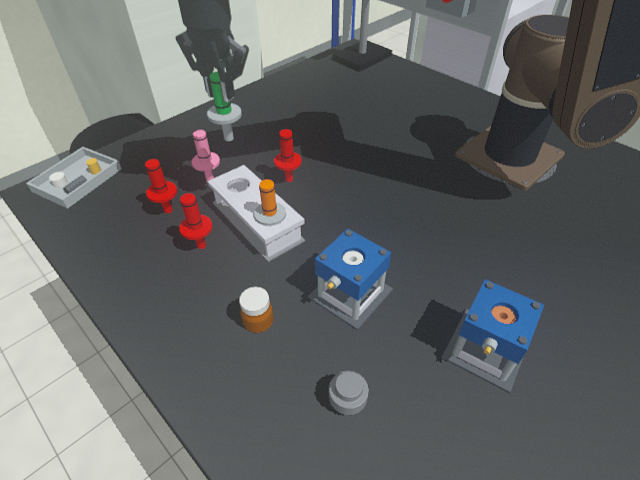

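View pics/e_wrist.png

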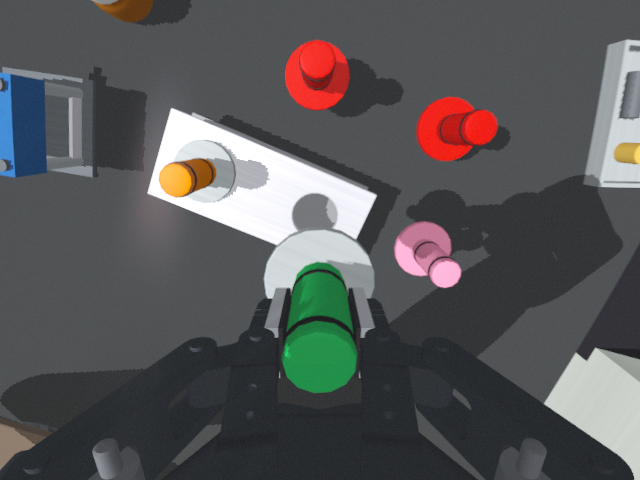

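The drift is held upright, nose clear of the rack at (227,130) in the scene view; the rack and orange drift are undisturbed. Carrying it across.

```bash
python3 -m pendant '[[[-4,0,-25,0,0,0,-1],[-11,0,-65,0,0,0,-1],[-19,0,-110,0,0,0,-1],[-26,0,-155,0,0,0,-1],[-34,0,-200,0,0,0,-1],[-42,0,-245,0,0,0,-1],[-49,0,-290,0,0,0,-1],[-57,0,-335,0,0,0,-1]]]' && python3 go.py "(.5095,.248,.257)" "(.5095,.248,.21)"
```

```text
t: 4.95
ee_pos: [0.5368, 0.0245, 0.2526]
ee_rot: [-0.314, 2.066, -2.063]
contact_force: [0.4, 0.7, -2.0]
grip_width: 0.315
t 4.95 tcp [0.5368 0.0245 0.2526] F [ 0.4  0.7 -2. ] w 0.315
(.5095,.248,.257) shift mm [ -39.2   -4.  -221.7]
(.5095,.248,.21) shift mm [ -39.4   43.  -221.6]
```

```bash
python3 -m pendant '[[[-8,0,-45,0,0,0,-1],[-16,0,-90,0,0,0,-1],[-24,0,-135,0,0,0,-1],[-32,0,-180,0,0,0,-1],[-38,0,-212,0,0,0,-1],[-39,15,-222,0,0,0,-1],[-39,30,-222,0,0,0,-1],[-39,30,-222,0,0,0,-1]]]' && python3 look.py f wrist scene top; python3 go.py "(.5095,.248,.2)"
```

```text
t: 5.75
ee_pos: [0.5087, 0.2447, 0.2204]
ee_rot: [-0.319, 2.064, -2.068]
contact_force: [-0.5, -0.8, -2.5]
grip_width: 0.313
{'t': 5.9, 'qpos': array([ 2.67825477e-01,  5.55089636e-02,  1.85052134e+00, -3.55034995e-04,
        1.23706050e+00,  1.54388191e+00]), 'ee_pos': array([0.51148294, 0.24490385, 0.22551786]), 'ee_rot': array([-0.30795842,  2.06301572, -2.06408583]), 'contact_force': array([ 1.25194326, -0.05642102, -1.62276159]), 'grip_width': 0.31422412341739164}
t 5.9 tcp [0.5115 0.2449 0.2255] F [ 1.3 -0.1 -1.6] w 0.314
(.5095,.248,.2) shift mm [ 1.  25.5 -3.5]
```

View pics/f_scene.png

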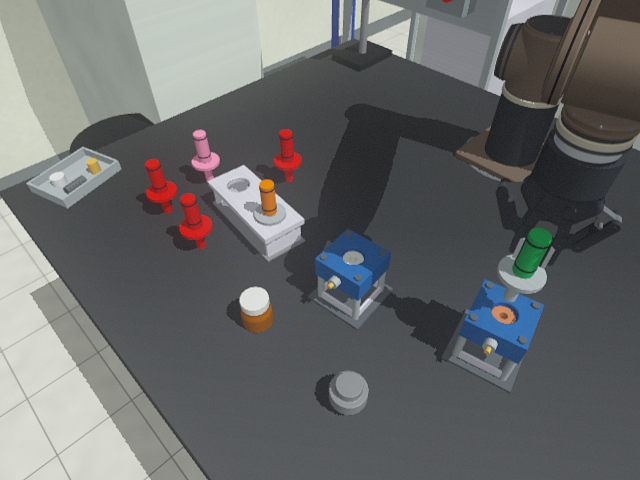

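View pics/f_wrist.png

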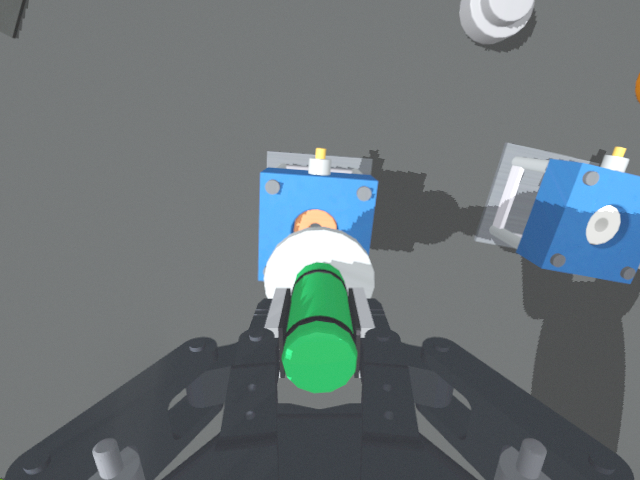

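The scene view shows the drift just above the worn carrier, collar at (522,273), nose at (510,295), bore at (504,315). In the wrist view the bushing is at (315,225), slightly left of the drift axis at column 320. Next I'll check the held drift against the bore numerically.

```bash
python3 - <<'E'
import cv2
im=cv2.imread("pics/f_scene.png");a=cv2.resize(im[210:330,460:580],(600,600),interpolation=cv2.INTER_CUBIC)
from geo import *; from bench import viewer
cm=viewer.camera_model("scene")
def draw(P,col):
    q=((proj(cm,P)-[460,210]+.5)*5-.5).round().astype(int)
    cv2.polylines(a,[q.reshape(-1,1,2)],True,col,1)
c=[.5115,.2449]
draw(circ(c,.1405+.058,.031),(0,0,255)); draw(circ(c,.1405+.128,.014),(255,0,255)); draw(circ(c,.1405,.009),(0,255,255))
draw(circ([.5095,.248],.105,.01925),(255,255,255))
cv2.imwrite("pics/z5.png",a)
cm=viewer.camera_model("wrist")
w=cv2.imread("pics/f_wrist.png")
for P,col in((circ([.5095,.248],.105,.01925),(255,255,255)),(circ(c,.198,.031),(0,0,255)),(circ(c,.1405+.128,.014),(255,0,255))):
    cv2.polylines(w,[proj(cm,P).round().astype(int).reshape(-1,1,2)],True,col,1)
cv2.imwrite("pics/z6.png",cv2.resize(w[140:400,200:440],(720,780))[:600])
E
```

```text
(no output)
```

View pics/z5.png

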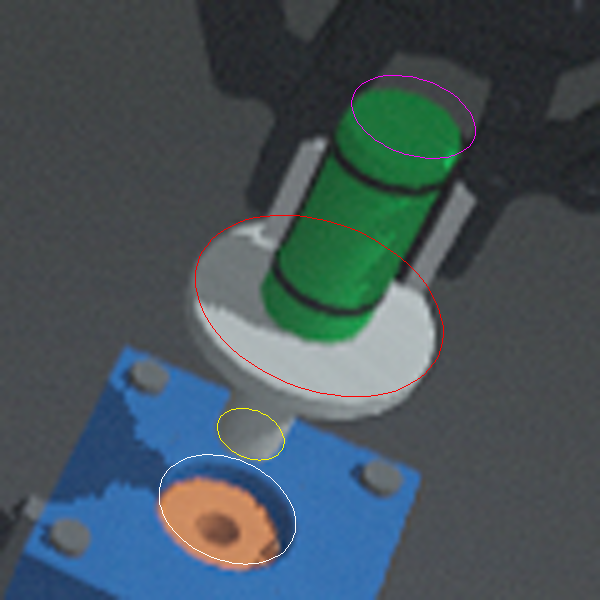

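View pics/z6.png

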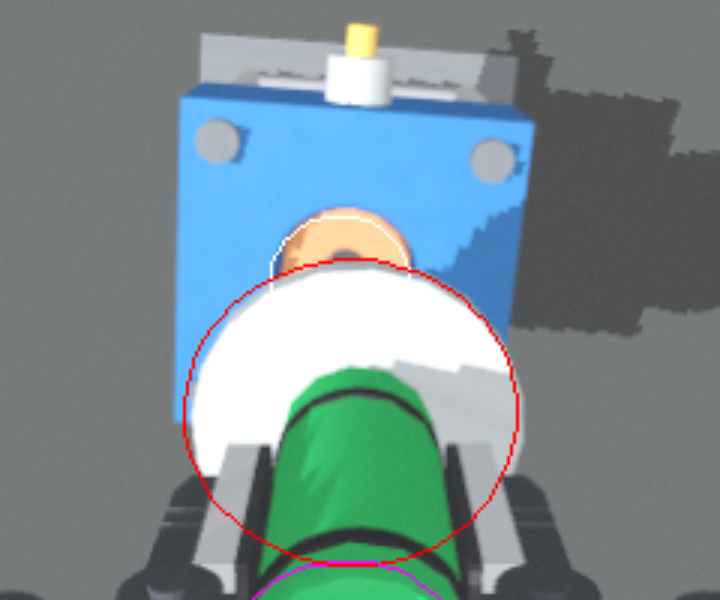

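Both overlays agree within 2 mm: shift about 4 mm in +y, leaving about 10 mm of radial clearance. I'll align, then lower into the mouth of the bore.

```bash
python3 -m pendant '[[[-1,0,-4,0,0,0,-1],[-1,6,-4,0,0,0,-1],[-1,12,-4,0,0,0,-1],[-1,18,-4,0,0,0,-1],[-1,24,-4,0,0,0,-1],[-1,28,-4,0,0,0,-1],[-1,30,-4,0,0,0,-1],[-1,30,-4,0,0,0,-1]]]' && python3 look.py g wrist scene
```

```text
t: 6.7
ee_pos: [0.5109, 0.2504, 0.1958]
ee_rot: [-0.309, 2.062, -2.062]
contact_force: [0.0, 0.2, -1.9]
grip_width: 0.312
{'t': 6.8, 'qpos': array([2.77466015e-01, 8.62720156e-02, 1.87284451e+00, 2.10707059e-06,
       1.18211144e+00, 1.55138029e+00]), 'ee_pos': array([0.51126743, 0.25052865, 0.1965181 ]), 'ee_rot': array([-0.30792027,  2.06167799, -2.06157614]), 'contact_force': array([-0.23038064, -0.6110963 , -1.85651685]), 'grip_width': 0.31320564101460097}
```

```bash
python3 - <<'E'
import cv2
im=cv2.imread("pics/g_scene.png");cv2.imwrite("pics/z7.png",cv2.resize(im[240:400,430:590],(600,600),interpolation=cv2.INTER_CUBIC))
E
```

```text
(no output)
```

View pics/z7.png

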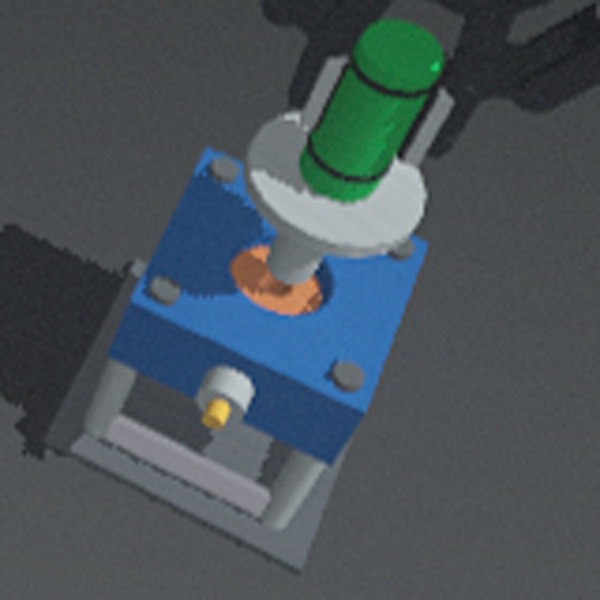

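View pics/g_wrist.png

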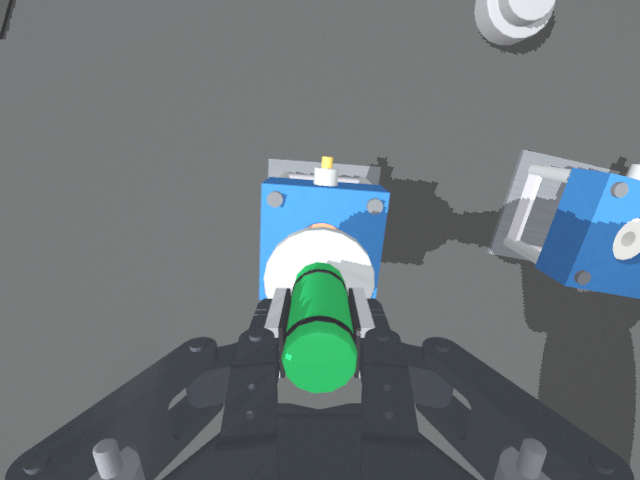

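The nose tip hangs over the bore mouth, tip near (293,280) in the crop, over the copper ring and inside the rim. In the wrist view the bushing is at column 323, so I'll correct back by about 1.5 mm. Now pressing slowly.

```bash
python3 -m pendant '[[[0,2,1.5,0,0,0,-1],[0,5,1.5,0,0,0,-1],[0,8,1.5,0,0,0,-1],[0,11,1.5,0,0,0,-1],[0,14,1.5,0,0,0,-1],[0,17,1.5,0,0,0,-1],[0,19,1.5,0,0,0,-1]]]' && python3 look.py h scene && python3 -c "
import cv2
im=cv2.imread('pics/h_scene.png');cv2.imwrite('pics/z8.png',cv2.resize(im[240:400,430:590],(600,600),interpolation=cv2.INTER_CUBIC))"
```

```text
t: 7.5
ee_pos: [0.5126, 0.2494, 0.1812]
ee_rot: [-0.306, 2.061, -2.061]
contact_force: [-3.9, -1.0, 11.4]
grip_width: 0.317
{'t': 7.55, 'qpos': array([ 2.74840040e-01,  1.02603151e-01,  1.88519236e+00, -1.36096446e-04,
        1.15184605e+00,  1.54873115e+00]), 'ee_pos': array([0.51252942, 0.24932334, 0.18096279]), 'ee_rot': array([-0.30624   ,  2.06103664, -2.06078127]), 'contact_force': array([-3.35548121, -2.07482332, 10.67513551]), 'grip_width': 0.3147813691228373}
```

View pics/z8.png

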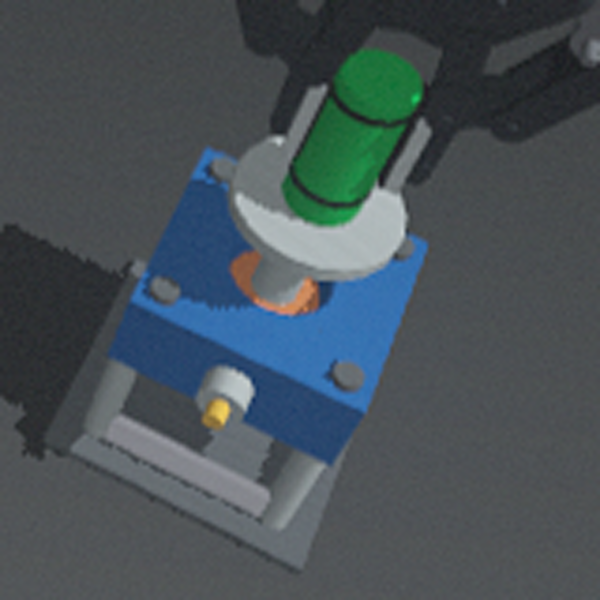

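The nose is on the ring, well inside the bore, at (283,298) in the crop, and the contact force is about 13 N as expected. I'll keep pressing.

```bash
python3 -m pendant '[[[0,2,0,0,0,0,-1],[0,4,0,0,0,0,-1],[0,6,0,0,0,0,-1],[0,8,0,0,0,0,-1],[0,10,0,0,0,0,-1]]]' && python3 -m pendant '[[[0,2,0,0,0,0,-1],[0,4,0,0,0,0,-1],[0,6,0,0,0,0,-1],[0,8,0,0,0,0,-1]]]' && python3 look.py i scene && python3 -c "
import cv2
im=cv2.imread('pics/i_scene.png');cv2.imwrite('pics/z9.png',cv2.resize(im[240:400,430:590],(600,600),interpolation=cv2.INTER_CUBIC))"
```

```text
t: 8.05
ee_pos: [0.5126, 0.2495, 0.1714]
ee_rot: [-0.306, 2.061, -2.06]
contact_force: [-3.9, -0.6, 11.9]
grip_width: 0.313
t: 8.45
ee_pos: [0.5124, 0.2495, 0.1631]
ee_rot: [-0.307, 2.061, -2.061]
contact_force: [-3.6, -0.5, 4.2]
grip_width: 0.312
{'t': 8.5, 'qpos': array([2.74971654e-01, 1.23385986e-01, 1.90062546e+00, 1.32793252e-04,
       1.11556554e+00, 1.54875035e+00]), 'ee_pos': array([0.51223818, 0.24938099, 0.16143845]), 'ee_rot': array([-0.30620212,  2.06128366, -2.06050722]), 'contact_force': array([ 0.51857187, -0.74046594, -2.87929692]), 'grip_width': 0.308648455856285}
```

View pics/z9.png

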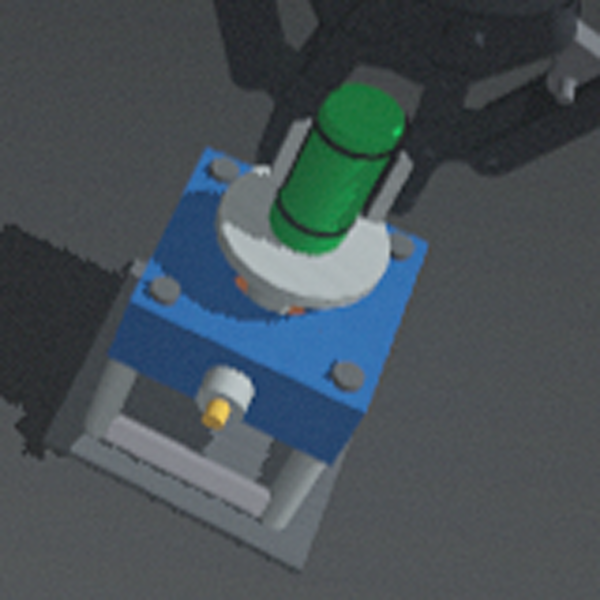

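The force has fallen to the drift's own weight after about 20 mm, so the bushing has come free. I'll keep lowering until the collar seats.

```bash
python3 -m pendant '[[[0,3,0,0,0,0,-1],[0,6,0,0,0,0,-1],[0,9,0,0,0,0,-1],[0,12,0,0,0,0,-1],[0,15,0,0,0,0,-1],[0,17,0,0,0,0,-1],[0,17,0,0,0,0,-1]]]' && python3 look.py j scene wrist && python3 -c "
import cv2
im=cv2.imread('pics/j_scene.png');cv2.imwrite('pics/z10.png',cv2.resize(im[240:400,430:590],(600,600),interpolation=cv2.INTER_CUBIC))"
```

```text
t: 9.2
ee_pos: [0.5113, 0.2489, 0.1418]
ee_rot: [-0.309, 2.062, -2.062]
contact_force: [-0.3, 0.4, -2.3]
grip_width: 0.314
{'t': 9.3, 'qpos': array([2.74714495e-01, 1.45395666e-01, 1.91413286e+00, 1.19681252e-05,
       1.08199710e+00, 1.54867874e+00]), 'ee_pos': array([0.51163443, 0.24903287, 0.14234473]), 'ee_rot': array([-0.30819471,  2.06180345, -2.061764  ]), 'contact_force': array([-0.22332803, -0.52065986, -2.04374884]), 'grip_width': 0.31358791890467563}
```

View pics/z10.png

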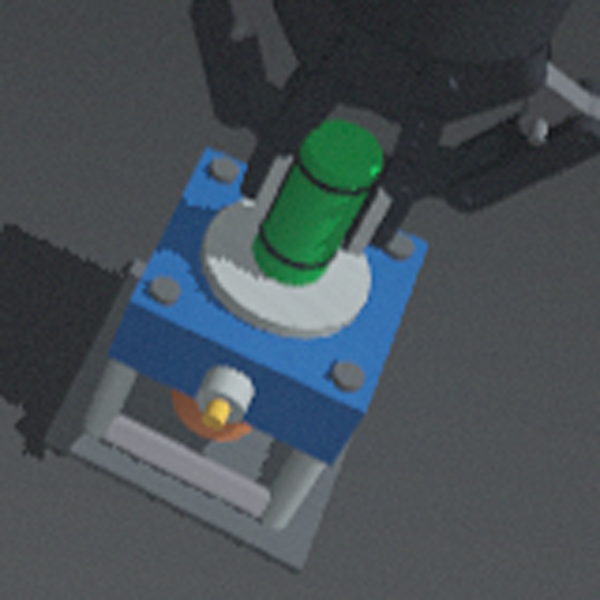

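View pics/j_wrist.png

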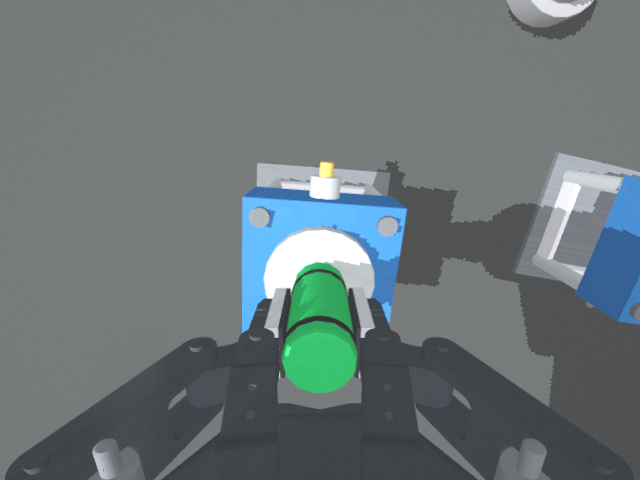

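A copper ring now shows beneath the block in the tray, near (210,410) in the crop. The collar is a few millimetres above the block face and there is no contact force yet. I'll lower in 1 mm steps.

```bash
python3 -m pendant '[[[0,1,0,0,0,0,-1],[0,2,0,0,0,0,-1],[0,2,0,0,0,0,-1]]]' && python3 -m pendant '[[[0,0.5,0,0,0,0,-1],[0,1,0,0,0,0,-1],[0,1,0,0,0,0,-1]]]'
```

```text
t: 9.6
ee_pos: [0.5116, 0.249, 0.1404]
ee_rot: [-0.308, 2.062, -2.062]
contact_force: [-0.2, 0.1, -2.1]
grip_width: 0.319
t: 9.9
ee_pos: [0.5117, 0.2491, 0.1404]
ee_rot: [-0.308, 2.062, -2.062]
contact_force: [-2.9, -0.6, 4.7]
grip_width: 0.312
```

```bash
python3 -m pendant '[[[0,0.5,0,0,0,0,-1],[0,1,0,0,0,0,-1],[0,1,0,0,0,0,-1]]]'; python3 look.py k scene; python3 -c "
import cv2
im=cv2.imread('pics/k_scene.png');cv2.imwrite('pics/z11.png',cv2.resize(im[240:400,430:590],(600,600),interpolation=cv2.INTER_CUBIC))"
```

```text
t: 10.2
ee_pos: [0.5117, 0.2491, 0.1403]
ee_rot: [-0.309, 2.062, -2.062]
contact_force: [-5.9, -2.0, 9.2]
grip_width: 0.312
{'t': 10.25, 'qpos': array([ 2.74877233e-01,  1.48151844e-01,  1.91511310e+00, -2.41534822e-04,
        1.07827752e+00,  1.54879668e+00]), 'ee_pos': array([0.51173213, 0.24909725, 0.14031564]), 'ee_rot': array([-0.30834144,  2.06147117, -2.06189811]), 'contact_force': array([-4.92714686, -2.42328575,  8.71970347]), 'grip_width': 0.3153889035990006}
```

View pics/z11.png

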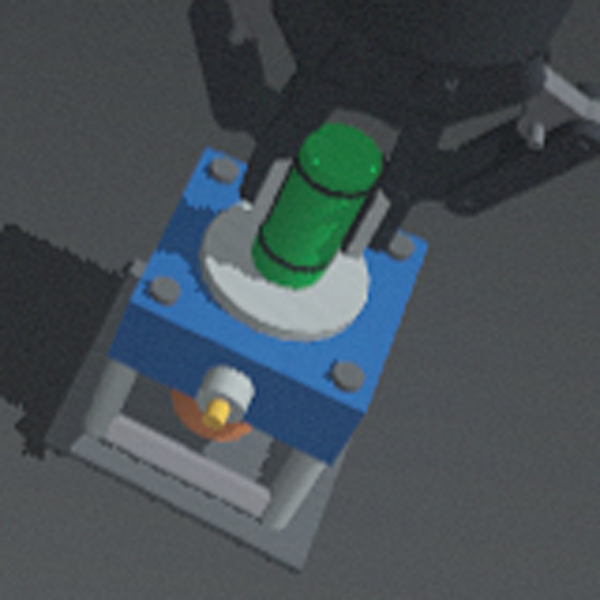

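The collar is seated: the TCP stalls at 0.140, which is where it should be with the tip at 55 mm, and the force rises to about 11 N. I'll relax the preload and open.

```bash
python3 -m pendant '[[[0,-1,0,0,0,0,-1],[0,-1.5,0,0,0,0,-1],[0,-1.5,0,0,0,0,-0.2],[0,-1.5,0,0,0,0,0],[0,-1.5,0,0,0,0,0.5],[0,-1.5,0,0,0,0,1],[0,-1.5,0,0,0,0,1],[0,-1.5,0,0,0,0,1]]]'; python3 look.py l wrist scene
```

```text
t: 11.05
ee_pos: [0.5116, 0.249, 0.1398]
ee_rot: [-0.308, 2.062, -2.062]
contact_force: [0.1, 0.1, -0.9]
grip_width: 1.003
{'t': 11.15, 'qpos': array([2.74690150e-01, 1.48414110e-01, 1.91578311e+00, 4.42601582e-05,
       1.07725239e+00, 1.54869794e+00]), 'ee_pos': array([0.5116352 , 0.24902628, 0.13983738]), 'ee_rot': array([-0.30805826,  2.06184614, -2.06172796]), 'contact_force': array([ 0.31322557,  0.22826482, -0.50786207]), 'grip_width': 1.000947060344373}
```

View pics/l_wrist.png

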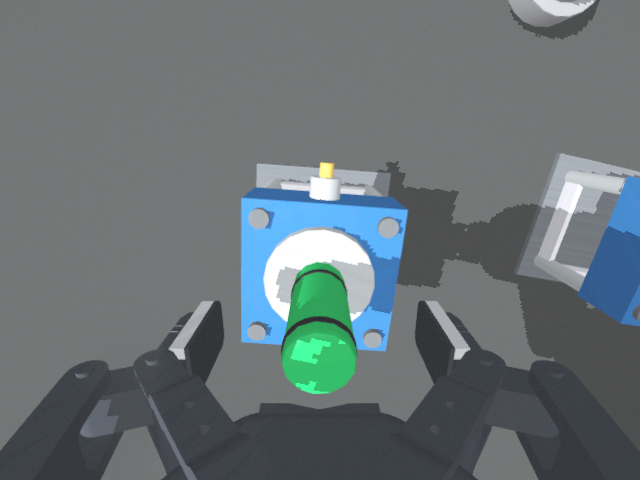

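The fingers are fully open and clear on both sides of the handle at (320,345), and the drift is still standing. Retreating straight up.

```bash
python3 -m pendant '[[[0,-10,0,0,0,0,1],[0,-30,0,0,0,0,1],[0,-60,0,0,0,0,1],[0,-100,0,0,0,0,1],[0,-140,0,0,0,0,1],[0,-150,0,0,0,0,1],[0,-150,0,0,0,0,1],[0,-150,0,0,0,0,1]]]'; python3 look.py m scene wrist top;  python3 -c "
import cv2
im=cv2.imread('pics/m_scene.png');cv2.imwrite('pics/z12.png',cv2.resize(im[240:400,430:590],(600,600),interpolation=cv2.INTER_CUBIC))"
```

```text
t: 11.95
ee_pos: [0.5109, 0.2489, 0.2886]
ee_rot: [-0.31, 2.062, -2.063]
contact_force: [0.6, -0.8, -0.6]
grip_width: 0.997
{'t': 12.1, 'qpos': array([2.74685158e-01, 1.41142650e-02, 1.77975206e+00, 8.73700179e-06,
       1.35219617e+00, 1.54869468e+00]), 'ee_pos': array([0.51057422, 0.2487165 , 0.28721769]), 'ee_rot': array([-0.31313396,  2.06312954, -2.06428669]), 'contact_force': array([ 0.56279124,  0.11593136, -0.55692738]), 'grip_width': 0.9964177967440773}
```

View pics/m_scene.png

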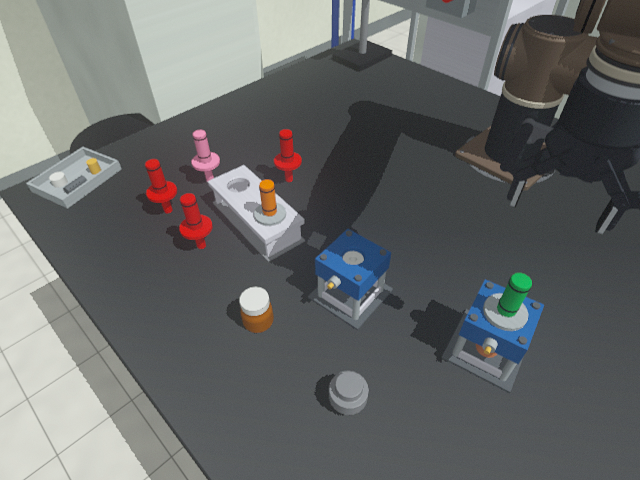

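View pics/z12.png

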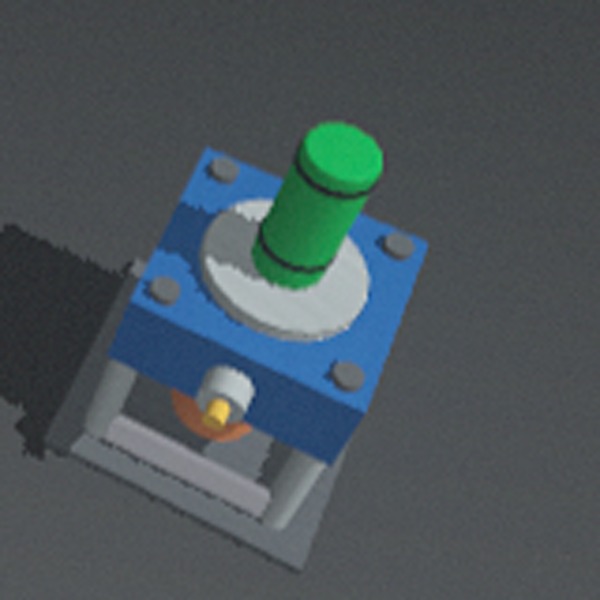

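```bash
python3 - <<'E'
import cv2
from geo import *; from bench import viewer
a=cv2.imread("pics/m_scene.png"); cm=viewer.camera_model("scene")
c=[.5115,.249]
s=cv2.resize(a[240:400,430:590],(600,600),interpolation=cv2.INTER_CUBIC)
for z,r in((.113,.031),(.105,.031),(.183,.014)):
    q=((proj(cm,circ(c,z,r))-[430,240]+.5)*3.75-.5).round().astype(int); cv2.polylines(s,[q.reshape(-1,1,2)],True,(0,0,255),1)
cv2.imwrite("pics/z13.png",s)
E
```

```text
(no output)
```

View pics/z13.png

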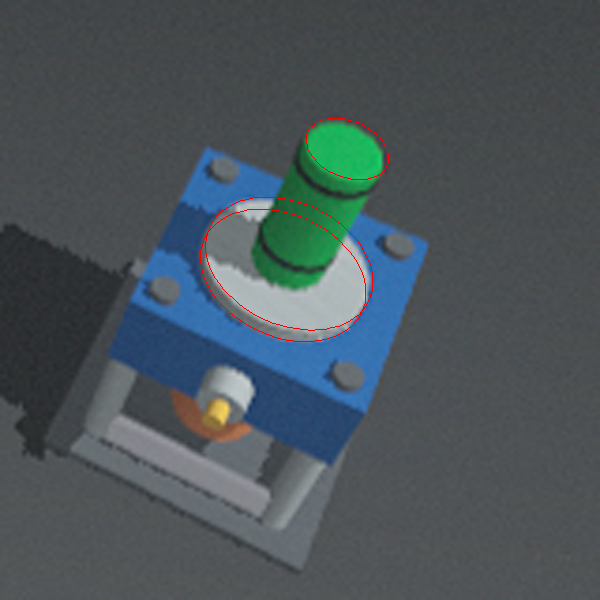

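The overlay matches within about 1 mm, showing the collar flat on the block and the handle vertical. Copper shows in the tray below at about (210,410) in the crop, and the white bushing and the other items look unchanged. Handing in.

```bash
python3 -c "
from bench import ctrl; print(ctrl.finish_job())"
```

```text
the job is handed in; nothing more can be done
None
```

The worn bushing is out in the catch tray, and the green-handled drift stands upright in the bore with its collar on the block. I handed the job in at about 12 s of the 40 s allowed.

- **Pressing:** I pushed the drift down at 20 to 30 mm/s. The push was about 13 N, then fell to the drift's own weight after about 20 mm, when the bushing came free. I eased the collar onto the block with about 11 N, opened the gripper and moved straight up.
- **Seating:** The arm stopped at a tool height of 0.140 m, as expected with the drift tip at 55 mm. A drawn outline of the seated drift matched the scene picture to about 1 mm, so it is standing straight.
- **Bushing:** Copper is visible under the block in the tray. The post, the block and the fitting on the block's front hide part of the ring, so I did not see the whole of it.
- **Other items:** The white bushing, the orange drift and the red and pink look-alikes look unchanged in the last picture.
- **Disagreements:** The cameras differed by 2 to 6 mm on where things were (up to about 9 mm between the scene and wrist cameras for the drift). I settled on a position between them, within the roughly 10 mm of clearance in the bore. No check failed.

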